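# Find the sticking dispenser plunger and shut it off

## Robot

A 7-joint arm with a two-finger parallel gripper is mounted at the origin on the work surface. World frame = base frame: x ahead of the robot, y to its left, z up, the work surface at z = 0. Lengths are in m, angles in rad, forces in N, time in s.
With the tool pointing down it reaches from about 0.4 to 0.85 m from the base axis. Payload 4.5 kg.
Tool frame: the origin (TCP) lies at the very end of the fingers, on their centre line; the grasp point (between the pads) lies 19 mm behind it; z points along the fingers, y is the line along which they close (so a half turn about z gives the same grasp; the last joint's range is limited). The gripper opens to 85 mm and grips with 20 to 120 N. Pads are 22 mm wide; open, the fingers measure 114 mm over their backs; the gripper's body (76 mm by 85 mm) begins 54 mm behind the grasp point. The pads swing forward as they close: fully open they stand 13 mm farther back than shut.
Start: joints at [-1.107, 0.689, -0.195, 1.565, 0.157, 0.902, -0.215], TCP at [0.26, 0.568, 0.231] pointing down, gripper open.
Joint ranges: [-3.01, 3.01], [-0.46, 2.08], [-1.47, 1.51], [0.13, 2.56], [-1, 4.14], [0.04, 2.09], [-2.66, 2.66]. Speed limits (rad/s): [2.57, 2.57, 3.14, 3.14, 3.14, 3.14, 3.14].

## Interface

Orientations are given as a rotation vector (axis times angle).
In Python, from station import manip, optics, job_done gives the robot as it stands.
- The arm moves only by the shell command python3 -m handwheel 'ROWS'. ROWS is JSON, a list of rows, each a list of 7 numbers: the closure, from 0 (fully open) to 1 (shut), then the shift along the tool's x, y, z in m, then the turn, a rotation vector about the tool's x, y, z in rad. A call has 1 to 8 rows; each row shifts and turns the commanded pose from where the row before left it, along the tool's axes as they then stand; what a row does not reach is not made up. A row lasts 1/12 s, in which the tool goes at most 41.7 mm and 7.16 degrees, less where a joint would pass 70% of its speed; a pose out of reach is approached as far as the arm can. A call with a gripper value outside its range is refused whole. The fingers move at their own pace and stop on an object; the grip force is fixed at half the most. Time passes only in rows, so rows that do not move let the fingers close. It gives the time, the measured TCP pose, the force, the opening and the grip force at its end, in the units of the state.
- manip.get_obs(): the state, without advancing time (a new reading comes with each control period).
- optics.get_image(name): name is "scene" or "top" or "wrist"; returns the picture (420x560x3 uint8, blue, green, red); there is no depth.
- optics.get_calibration(name): a dict with "vertical_fov" (degrees; the focal length in pixels is half the picture's height over the tangent of half this angle, whatever the lens; pixels are square), "cx", "cy" (the principal point, pixels), "rvec" (rotation vector, rad) and "tvec" (3), from world to camera coordinates, as OpenCV has them. Camera axes: x right, y down, z forward; pixel columns grow to the right and rows downward; lengths in m; the calibration is good to about 2 mm. The wrist camera is an equidistant fisheye: a pixel r from the principal point sees the ray r / f radians off the axis. A picture is of the moment at which its call begins: read the wrist's pose just before it. get_calibration takes no time and is no camera call; for the wrist camera it gives the pose at the moment of the call.
- job_done(): hands the job in; it is judged then, once.
The state is a dict: "time_s": time; "qpos": joint angles; "dq": joint speeds; "effort": joint torques, N m; "tcp_pos": TCP position; "tcp_rot": TCP orientation; "ft_force": force on the tool from outside, world axes, zero at the start; "wrist_torque": the same for the moment, N m; "gripper_width": opening from 0.0 (shut) to 1.0 (fully open); "grasp_force": force on a finger pad.
Only numpy, scipy, OpenCV 4.12 (cv2) and the standard library are available. Lean on these libraries where they do the work, as an engineer would, in place of code of your own. Each camera call takes 0.05 s, during which the arm holds its last target. There are 200 camera calls.

## Task

Press down the plungers of all three dispensers: the two sound ones go fully home with light, even force and stay down; the third starts easily and then pushes back harder and harder, so stop as soon as you feel that and never press any dispenser with more than 20 N. Then shut off the sticking dispenser: take the shut-off blade with the wooden grip from its oak holder and push it fully down through the slot of that dispenser's outlet block, let go of it, and leave everything else on the counter where it is.

Things in the scene. Friction and masses are not known exactly. Their poses are not given: they have to be found in the camera images.
- pump_a: one of three identical fixed plunger dispensers: opaque stoneware crock, 84 mm across, steel cover top 110 mm up, plunger on its axis; steel outlet block (66 x 40, 70 mm high) centred 100 mm along its -x. Origin: on the crock's axis at counter height. Takes at most 20 N from the robot. In one of the three (any, changes each time; the letter does not tell) a spring is caught inside
- plunger_a (a joint): plunger, m pressed: 0 up, 0.048 hard bottom, home from 0.039. Starts 0 to 8 mm down, stays where left. Sound: 4 to 6 N down to 41 mm, then an end buffer (2 N per mm); let go, it stays at 40 mm or more. Sticking: as easy at first, then from about 18 mm down resistance climbs about 1.2 N per mm and it cannot pass 37 mm; let go, it backs up a little, not above 14 mm
- plunger_a_top (a point): centre of the flat top of the plunger's black knob (38 mm across, 12 mm thick) of pump_a, 170 mm above the counter at joint 0; moves with the plunger
- pump_a_slot (a point): centre of the mouth of the slot in the top of the outlet block of pump_a, 70 mm above the counter: 47 mm long along its x, 7 mm wide along its y, 50 mm deep straight down (z up), slightly chamfered
- pump_b: one of three identical fixed plunger dispensers: opaque stoneware crock, 84 mm across, steel cover top 110 mm up, plunger on its axis; steel outlet block (66 x 40, 70 mm high) centred 100 mm along its -x. Origin: on the crock's axis at counter height. Takes at most 20 N from the robot. In one of the three (any, changes each time; the letter does not tell) a spring is caught inside
- plunger_b (a joint): plunger, m pressed: 0 up, 0.048 hard bottom, home from 0.039. Starts 0 to 8 mm down, stays where left. Sound: 4 to 6 N down to 41 mm, then an end buffer (2 N per mm); let go, it stays at 40 mm or more. Sticking: as easy at first, then from about 18 mm down resistance climbs about 1.2 N per mm and it cannot pass 37 mm; let go, it backs up a little, not above 14 mm
- plunger_b_top (a point): centre of the flat top of the plunger's black knob (38 mm across, 12 mm thick) of pump_b, 170 mm above the counter at joint 0; moves with the plunger
- pump_b_slot (a point): centre of the mouth of the slot in the top of the outlet block of pump_b, 70 mm above the counter: 47 mm long along its x, 7 mm wide along its y, 50 mm deep straight down (z up), slightly chamfered
- pump_c: one of three identical fixed plunger dispensers: opaque stoneware crock, 84 mm across, steel cover top 110 mm up, plunger on its axis; steel outlet block (66 x 40, 70 mm high) centred 100 mm along its -x. Origin: on the crock's axis at counter height. Takes at most 20 N from the robot. In one of the three (any, changes each time; the letter does not tell) a spring is caught inside
- plunger_c (a joint): plunger, m pressed: 0 up, 0.048 hard bottom, home from 0.039. Starts 0 to 8 mm down, stays where left. Sound: 4 to 6 N down to 41 mm, then an end buffer (2 N per mm); let go, it stays at 40 mm or more. Sticking: as easy at first, then from about 18 mm down resistance climbs about 1.2 N per mm and it cannot pass 37 mm; let go, it backs up a little, not above 14 mm
- plunger_c_top (a point): centre of the flat top of the plunger's black knob (38 mm across, 12 mm thick) of pump_c, 170 mm above the counter at joint 0; moves with the plunger
- pump_c_slot (a point): centre of the mouth of the slot in the top of the outlet block of pump_c, 70 mm above the counter: 47 mm long along its x, 7 mm wide along its y, 50 mm deep straight down (z up), slightly chamfered
- blade: loose shut-off blade, 80 to 170 g, upright in the holder: steel plate 44 mm long (x), 4 mm thick (y), z 0 to 45 mm, with a dark wooden grip bar on top, 56 (x) x 16 (y) mm, z 45 to 79 mm. Origin: centre of the plate's lower edge, z up. The same either way round. Fully in a slot, the grip bar rests on the outlet block
- holder: fixed oak block 80 x 60 mm, 60 mm high, with a slot (49 x 9 mm, 50 mm deep) in which the blade stands with its grip bar resting on top. Origin: centre of its underside
- turntable: fixed foot of the white-oak turntable, disc 280 mm across, top 30 mm up; origin at its centre on the counter
- canister: clear acrylic canister, 96 mm across, 150 mm high, on the turntable; leave alone; origin: centre of its underside
- crock: open stoneware crock, 100 mm across, 120 mm high, on the turntable; leave alone; origin: centre of its underside
- scraper: steel dough scraper lying flat on the turntable, 75 x 120 mm; leave alone; origin: centre of its underside
- lid: aluminium lid with a small knob, 110 mm across, 22 mm high, lying on the counter; leave alone; origin: centre of its underside
- spatula: green silicone spatula lying on the counter, 250 mm long (its x), 14 mm high; leave alone; origin: centre of its underside
- jar: small glass jar with aluminium cap, 48 mm across, 85 mm high; leave alone; origin: centre of its underside
- measure: small steel measuring cup, 64 mm across, 60 mm high; leave alone; origin: centre of its underside
Mind the look-alikes: they are no part of the job. Leave any orange or yellow look-alike of the pump_b alone.

How it is judged:
At the end, for the whole second after the job is handed in: Two plungers are at least 39 mm down; the third, pressed until it resists, stands 13 to 38 mm down, and in that dispenser's slot the released blade rests upright (within 0.1 rad), lower edge at least 41 mm below the mouth and within 6 mm of its centre (((value of joint each of plunger_b, plunger_c above 0.039 m and value of joint plunger_a between 0.013 and 0.038 m and horizontal distance between blade and pump_a_slot below 0.006 m and z of blade in the frame of pump_a_slot below -0.041 m and angle between blade's own z axis and vertical below 0.1 rad and linear speed of blade below 0.02 m/s) or (value of joint each of plunger_a, plunger_c above 0.039 m and value of joint plunger_b between 0.013 and 0.038 m and horizontal distance between blade and pump_b_slot below 0.006 m and z of blade in the frame of pump_b_slot below -0.041 m and angle between blade's own z axis and vertical below 0.1 rad and linear speed of blade below 0.02 m/s) or (value of joint each of plunger_a, plunger_b above 0.039 m and value of joint plunger_c between 0.013 and 0.038 m and horizontal distance between blade and pump_c_slot below 0.006 m and z of blade in the frame of pump_c_slot below -0.041 m and angle between blade's own z axis and vertical below 0.1 rad and linear speed of blade below 0.02 m/s))); the robot touches nothing.
It fails at once if a dispenser is pressed by the robot with more than 20 N (contact force between any of the fingers, the arm and pump_a above 20 N or contact force between any of the fingers, the arm and pump_b above 20 N or contact force between any of the fingers, the arm and pump_c above 20 N).
It fails at once if a bystander is moved by more than 30 mm (distance of any of canister, crock, scraper, lid, spatula, jar, measure from where it was at the start of the episode above 0.03 m).
It also fails if it takes over 66 s, if anything falls off the work surface, if the arm or the gripper's body presses on something with over 40 N, if the wrist force passes 120 N, or if a joint passes its speed limit or range.

## Working session

There is one attempt and no reset: what is moved stays moved. The work goes in short steps, Python scripts to look and compute and a shell command to move; the robot and the scene stay as the last step left them, time stands still between calls to the robot, and variables do not carry over. Pictures are saved under pics/ and viewed, at most 10 in all, crops included, and the job is handed in when it is done.

```bash
mkdir -p pics
cat > h.py <<'E'
import numpy as np, cv2, json
from scipy.spatial.transform import Rotation as R
from station import manip, optics, job_done
def cal(n):
    c=optics.get_calibration(n); f=210/np.tan(np.radians(c["vertical_fov"])/2)
    return f,c["cx"],c["cy"],R.from_rotvec(np.ravel(c["rvec"])).as_matrix(),np.ravel(c["tvec"])
def ray(n,u,v,c=None):
    f,cx,cy,M,t=c or cal(n); d=np.array([(u-cx)/f,(v-cy)/f,1.])
    if n=="wrist":
        r=np.hypot(d[0],d[1]); d=np.array([d[0]/r*np.sin(r),d[1]/r*np.sin(r),np.cos(r)]) if r>0 else d
    return -M.T@t, M.T@d
def onz(n,u,v,z,c=None):
    o,d=ray(n,u,v,c); return o+d*(z-o[2])/d[2]
E
python3 - <<'E'
from h import *
for n in("top","scene"):
    cv2.imwrite(f"pics/{n}0.png",optics.get_image(n)); print(n,optics.get_calibration(n))
o=manip.get_obs();print(o["time_s"],o["tcp_pos"],o["tcp_rot"],o["ft_force"])
print(R.from_rotvec(o["tcp_rot"]).as_matrix().round(3))
E
```

```text
top {'vertical_fov': 56.00993389049452, 'cx': 280.63741316887604, 'cy': 217.44854057744251, 'rvec': array([ 2.15761265, -2.22465028,  0.05094958]), 'tvec': array([0.11219575, 0.50580301, 1.38206641])}
scene {'vertical_fov': 57.97544075835716, 'cx': 282.35202149031966, 'cy': 203.6432696624111, 'rvec': array([ 2.10475433,  0.912568  , -0.43677415]), 'tvec': array([-0.43401505, -0.09985875,  1.25499584])}
0.1 [0.26023765 0.56760718 0.23056122] [-6.69756739e-01 -3.06914772e+00  2.60300644e-03] [-0.49853246 -0.60038814 -1.03066746]
[[-0.909  0.417 -0.001]
 [ 0.417  0.909 -0.002]
 [-0.    -0.002 -1.   ]]
```

View pics/top0.png

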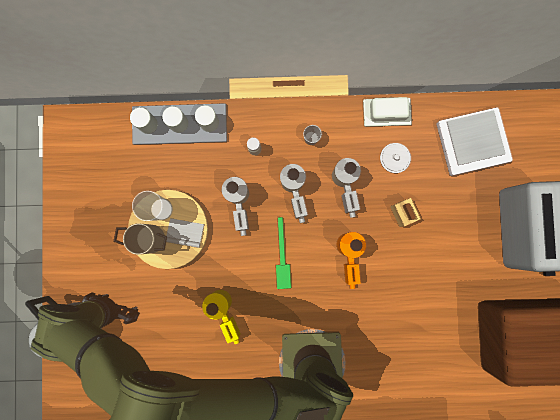

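View pics/scene0.png

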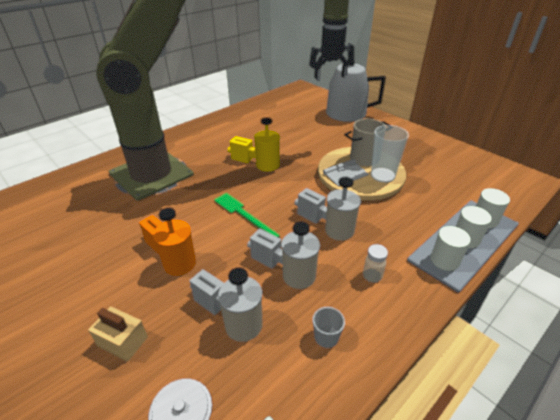

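The top view shows three grey dispensers with knobs near (233,188), (293,177) and (349,168) and outlet blocks near (241,220), (300,208) and (351,202). The holder with the blade is near (407,212). The orange and yellow pumps are look-alikes.

Run:
```python
from h import *
im=cv2.imread("pics/top0.png")[150:250,215:425]
cv2.imwrite("pics/crop1.png",cv2.resize(im,None,fx=3.8,fy=3.8,interpolation=cv2.INTER_CUBIC))
im=cv2.imread("pics/scene0.png")
g=cv2.imread("pics/top0.png")
for nm,p in dict(A=(233,188),B=(293,177),C=(349,168)).items():
    u,v=p; w=g[v-10:v+11,u-10:u+11].max(2); m=(w<60).astype(np.uint8)
    ys,xs=np.nonzero(m); print(nm,xs.mean()+u-10,ys.mean()+v-10,len(xs), onz("top",xs.mean()+u-10,ys.mean()+v-10,.166).round(4))
for p in [(241,220),(300,208),(351,202),(407,212)]: print(p,onz("top",*p,.07).round(4))
```

```text
A 236.0 185.33333333333334 3 [0.607  0.2339 0.166 ]
B 295.5 174.0 6 [0.6372 0.0446 0.166 ]
C 352.6 163.2 5 [ 0.6659 -0.1373  0.166 ]
(241, 220) [0.5015 0.2311 0.07  ]
(300, 208) [0.5361 0.0297 0.07  ]
(351, 202) [ 0.5512 -0.144   0.07  ]
(407, 212) [ 0.5113 -0.332   0.07  ]
```

View pics/crop1.png

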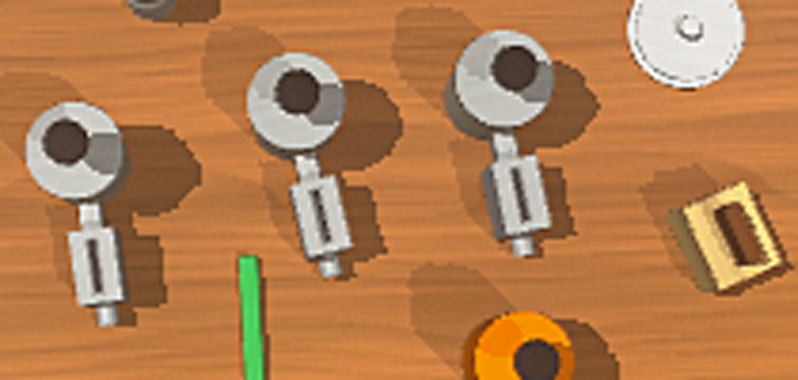

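Run:
```python
from h import *
f=lambda x,y,z: onz("top",215+(x+.5)/3.8-.5,150+(y+.5)/3.8-.5,z)[:2]
for n,k,c,s in [("A",(65,141),(75,150),(95,267)),("B",(297,91),(295,103),(320,216)),("C",(516,68),(504,80),(519,195))]:
    K=f(*k,.166);C=f(*c,.11);S=f(*s,.07);d=C-S
    print(n,"knob",K.round(4),"cover",C.round(4),"slot",S.round(4),"dist",np.linalg.norm(d).round(4),"yaw",np.degrees(np.arctan2(d[1],d[0])).round(1))
cs=[f(*p,.06) for p in [(745,182),(786,263),(722,293),(680,213)]]
print("holder",np.mean(cs,0),[x.round(4) for x in cs], "grip",f(738,232,.094))
```

```text
A knob [0.603  0.2475] cover [0.6024 0.2462] slot [0.502  0.2357] dist 0.101 yaw 6.0
B knob [0.6388 0.0531] cover [0.6375 0.0536] slot [0.5414 0.0334] dist 0.0982 yaw 11.8
C knob [ 0.6523 -0.1298] cover [ 0.6519 -0.1289] slot [ 0.5547 -0.1449] dist 0.0985 yaw 9.4
holder [ 0.51120302 -0.33711826] [array([ 0.561 , -0.3501]), array([ 0.487 , -0.3832]), array([ 0.4619, -0.3247]), array([ 0.5349, -0.2905])] grip [ 0.51413054 -0.3307745 ]
```

```bash
cat >> h.py <<'E'
def togo(p,yaw=0.):
    o=manip.get_obs(); M=R.from_rotvec(o["tcp_rot"]).as_matrix()
    G=np.column_stack([[-np.cos(yaw),-np.sin(yaw),0],[-np.sin(yaw),np.cos(yaw),0],[0,0,-1]])
    print("t",o["time_s"],"tcp",o["tcp_pos"].round(4),"F",o["ft_force"].round(1),"w",round(float(o["gripper_width"]),3))
    print("shift now-axes",(M.T@(np.array(p)-o["tcp_pos"])).round(4),"shift goal-axes",(G.T@(np.array(p)-o["tcp_pos"])).round(4),"turn",R.from_matrix(M.T@G).as_rotvec().round(4))
E
python3 -m handwheel '[[1,0,0,-0.005,0,0,-0.1075],[1,0,0,-0.005,0,0,-0.1075],[1,0,0,-0.005,0,0,-0.1075],[1,0,0,-0.005,0,0,-0.1075],[1,-0.0286,-0.0267,0,0,0,0],[1,-0.0286,-0.0267,0,0,0,0],[1,-0.0286,-0.0267,0,0,0,0],[1,-0.0286,-0.0267,0,0,0,0]]'
python3 -c "
from h import *
togo((.603,.247,.19))"
```

```text
time_s: 0.77
tcp_pos: [0.3757, 0.4598, 0.2509]
tcp_rot: [0.001, -3.141, 0.001]
ft_force: [0.4, 0.2, 0.0]
gripper_width: -0.001
grasp_force: 0.0
t 0.7667 tcp [0.3757 0.4598 0.2509] F [0.4 0.2 0. ] w -0.001
shift now-axes [-0.2271 -0.2129  0.061 ] shift goal-axes [-0.2273 -0.2128  0.0609] turn [-0.0009 -0.0003  0.0009]
```

```bash
python3 -m handwheel '[[1,-0.0284,-0.0266,0,0,0,0],[1,-0.0284,-0.0266,0,0,0,0],[1,-0.0284,-0.0266,0,0,0,0],[1,-0.0284,-0.0266,0,0,0,0],[1,-0.0284,-0.0266,0,0,0,0],[1,-0.0284,-0.0266,0,0,0,0],[1,-0.0284,-0.0266,0.01,0,0,0],[1,-0.0284,-0.0266,0.015,0,0,0]]'
python3 -m handwheel '[[1,0,0,0.02,0,0,0],[1,0,0,0.015,0,0,0],[1,0,0,0,0,0,0]]'
python3 -c "
from h import *
togo((.603,.247,.18))
cv2.imwrite('pics/s2.png',cv2.resize(optics.get_image('scene')[110:330,180:420],None,fx=2.5,fy=2.5))"
```

```text
time_s: 1.43
tcp_pos: [0.6041, 0.2475, 0.2272]
tcp_rot: [0.0, 3.139, 0.002]
ft_force: [-0.1, 0.8, 0.4]
gripper_width: 0.0
grasp_force: 0.0
time_s: 1.68
tcp_pos: [0.6002, 0.2464, 0.1873]
tcp_rot: [-0.002, -3.135, 0.006]
ft_force: [-0.2, 0.4, -0.8]
gripper_width: 0.006
grasp_force: 0.0
t 1.6833 tcp [0.6002 0.2464 0.1873] F [-0.2  0.4 -0.8] w 0.006
shift now-axes [-0.0029  0.0007  0.0073] shift goal-axes [-0.0028  0.0006  0.0073] turn [-0.0035 -0.0069 -0.0013]
```

View pics/s2.png

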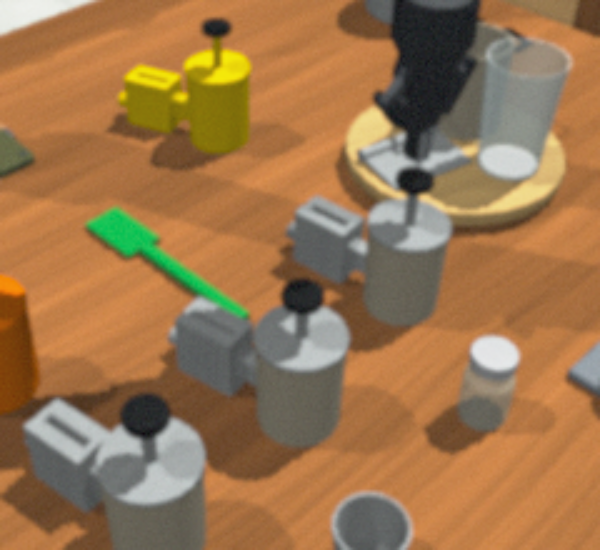

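The closed fingers stand above the first knob, at about (415,165) in the crop. I'll press it to about 22 mm and read the force.

```bash
python3 -m handwheel '[[1,-0.003,0,0.008,0,0,0],[1,0,0,0.006,0,0,0],[1,0,0,0.005,0,0,0],[1,0,0,0.004,0,0,0],[1,0,0,0.004,0,0,0],[1,0,0,0.004,0,0,0],[1,0,0,0.004,0,0,0],[1,0,0,0.003,0,0,0]]'
python3 -m handwheel '[[1,0,0,0.001,0,0,0]]'
```

```text
time_s: 2.4
tcp_pos: [0.605, 0.2491, 0.1532]
tcp_rot: [-0.001, 3.141, 0.001]
ft_force: [-0.7, 1.4, 4.0]
gripper_width: 0.002
grasp_force: 1.7
time_s: 2.48
tcp_pos: [0.605, 0.2491, 0.152]
tcp_rot: [-0.001, 3.142, 0.001]
ft_force: [-1.3, -0.1, 3.0]
gripper_width: 0.002
grasp_force: 1.5
```

```bash
python3 -m handwheel '[[1,0,0,0.003,0,0,0],[1,0,0,0.002,0,0,0],[1,0,0,0.001,0,0,0]]'
```

```text
time_s: 2.73
tcp_pos: [0.605, 0.2491, 0.1461]
tcp_rot: [0.001, -3.142, -0.001]
ft_force: [-1.7, 0.4, 2.7]
gripper_width: 0.0
grasp_force: 1.5
```

```bash
python3 -m handwheel '[[1,0,0,0.003,0,0,0],[1,0,0,0.001,0,0,0]]'
```

```text
time_s: 2.9
tcp_pos: [0.6051, 0.2491, 0.142]
tcp_rot: [-0.001, 3.141, 0.001]
ft_force: [-1.0, 2.2, 3.6]
gripper_width: -0.004
grasp_force: 1.5
```

Even force at 28 mm, so A is sound. I'll press it home.

```bash
python3 -m handwheel '[[1,0,0,0.004,0,0,0],[1,0,0,0.004,0,0,0],[1,0,0,0.003,0,0,0],[1,0,0,0.002,0,0,0],[1,0,0,0.001,0,0,0],[1,0,0,0.001,0,0,0],[1,0,0,0,0,0,0]]'
```

```text
time_s: 3.48
tcp_pos: [0.6052, 0.249, 0.1279]
tcp_rot: [-0.0, 3.141, 0.001]
ft_force: [-2.3, 0.1, 8.0]
gripper_width: 0.0
grasp_force: 4.0
```

```bash
python3 -m handwheel '[[1,0,0,0.001,0,0,0],[1,0,0,-0.025,0,0,0],[1,0,0,-0.035,0,0,0],[1,-0.0055,-0.0326,0,0,0,0],[1,-0.0055,-0.0326,0,0,0,0],[1,-0.0055,-0.0326,0,0,0,0],[1,-0.0055,-0.0326,0,0,0,0],[1,-0.0055,-0.0326,0,0,0,0]]'
python3 -m handwheel '[[1,-0.0055,-0.0326,0,0,0,0],[1,0,0,0.005,0,0,0],[1,0,0,0,0,0,0]]'
python3 -c "
from h import *
togo((.638,.0533,.18))"
```

```text
time_s: 4.15
tcp_pos: [0.6325, 0.0827, 0.1855]
tcp_rot: [-0.001, -3.141, 0.003]
ft_force: [0.4, 0.1, -0.0]
gripper_width: 0.0
grasp_force: 0.0
time_s: 4.4
tcp_pos: [0.6378, 0.048, 0.1795]
tcp_rot: [-0.01, -3.139, 0.006]
ft_force: [-0.1, 1.3, -1.1]
gripper_width: 0.001
grasp_force: 0.0
t 4.4 tcp [0.6378 0.048  0.1795] F [-0.1  1.3 -1.1] w 0.001
shift now-axes [-0.0002  0.0053 -0.0005] shift goal-axes [-0.0002  0.0053 -0.0005] turn [-0.0036 -0.0024 -0.0061]
```

```bash
python3 -m handwheel '[[1,0,0.002,0.006,0,0,0],[1,0,0,0.005,0,0,0],[1,0,0,0.004,0,0,0],[1,0,0,0.004,0,0,0],[1,0,0,0.004,0,0,0],[1,0,0,0.003,0,0,0],[1,0,0,0.002,0,0,0],[1,0,0,0.001,0,0,0]]'
python3 -m handwheel '[[1,0,0,0.001,0,0,0],[1,0,0,0.001,0,0,0]]'
```

```text
time_s: 5.07
tcp_pos: [0.6377, 0.0566, 0.1524]
tcp_rot: [0.002, -3.141, -0.003]
ft_force: [-3.6, 3.0, 5.8]
gripper_width: -0.001
grasp_force: 3.0
time_s: 5.23
tcp_pos: [0.6378, 0.0566, 0.151]
tcp_rot: [0.002, -3.141, -0.003]
ft_force: [-3.6, 3.4, 8.4]
gripper_width: -0.002
grasp_force: 3.9
```

```bash
python3 -m handwheel '[[1,0,0,0.001,0,0,0],[1,0,0,0.001,0,0,0]]'
python3 -m handwheel '[[1,0,0,0.0005,0,0,0],[1,0,0,0.0005,0,0,0]]'
```

```text
time_s: 5.4
tcp_pos: [0.6378, 0.0567, 0.1493]
tcp_rot: [-0.002, 3.142, 0.003]
ft_force: [-4.9, 2.8, 9.9]
gripper_width: 0.007
grasp_force: 4.8
time_s: 5.57
tcp_pos: [0.6378, 0.0567, 0.1485]
tcp_rot: [-0.002, 3.141, 0.003]
ft_force: [-4.7, 2.8, 10.2]
gripper_width: 0.001
grasp_force: 5.2
```

B's force climbs from 6 to 10 N between 18 and 21 mm, so B is the sticking one. I'll stop there and go on to C.

```bash
python3 -m handwheel '[[1,0,0,-0.012,0,0,0],[1,0,0,-0.025,0,0,0],[1,-0.0025,-0.031,0,0,0,0],[1,-0.0025,-0.031,0,0,0,0],[1,-0.0025,-0.031,0,0,0,0],[1,-0.0025,-0.031,0,0,0,0],[1,-0.0025,-0.031,0,0,0,0],[1,-0.0025,-0.031,0,0,0,0]]'
python3 -m handwheel '[[1,0,0,0,0,0,0],[1,0,0,0,0,0,0]]'
python3 -c "
from h import *
togo((.652,-.1293,.18))"
```

```text
time_s: 6.23
tcp_pos: [0.6533, -0.134, 0.1848]
tcp_rot: [0.001, 3.141, -0.003]
ft_force: [0.9, -0.4, 0.2]
gripper_width: 0.001
grasp_force: 0.0
time_s: 6.4
tcp_pos: [0.6529, -0.1358, 0.1843]
tcp_rot: [0.009, 3.141, -0.005]
ft_force: [0.3, 0.6, 0.4]
gripper_width: 0.002
grasp_force: 0.0
t 6.4 tcp [ 0.6529 -0.1358  0.1843] F [0.3 0.6 0.4] w 0.002
shift now-axes [0.001  0.0065 0.0043] shift goal-axes [0.0009 0.0065 0.0043] turn [-0.0031  0.0003 -0.006 ]
```

```bash
python3 -m handwheel '[[1,0,0,0.008,0,0,0],[1,0,0,0.007,0,0,0],[1,0,0,0.005,0,0,0],[1,0,0,0.004,0,0,0],[1,0,0,0.004,0,0,0],[1,0,0,0.004,0,0,0],[1,0,0,0.003,0,0,0],[1,0,0,0.002,0,0,0]]'
python3 -m handwheel '[[1,0,0,0.002,0,0,0],[1,0,0,0.002,0,0,0]]'
```

```text
time_s: 7.07
tcp_pos: [0.6533, -0.1299, 0.1469]
tcp_rot: [-0.002, 3.142, 0.002]
ft_force: [-0.1, 2.1, 3.2]
gripper_width: 0.002
grasp_force: 1.6
time_s: 7.23
tcp_pos: [0.6534, -0.1307, 0.1433]
tcp_rot: [-0.001, 3.141, 0.001]
ft_force: [-1.0, 1.8, 2.8]
gripper_width: 0.003
grasp_force: 1.6
```

C is sound, so I'll press it home and lift.

```bash
python3 -m handwheel '[[1,0,0,0.004,0,0,0],[1,0,0,0.004,0,0,0],[1,0,0,0.003,0,0,0],[1,0,0,0.002,0,0,0],[1,0,0,0.001,0,0,0],[1,0,0,0.001,0,0,0],[1,0,0,0,0,0,0]]'
```

```text
time_s: 7.82
tcp_pos: [0.6536, -0.1308, 0.1288]
tcp_rot: [-0.0, 3.141, 0.0]
ft_force: [-0.7, 2.3, 5.5]
gripper_width: 0.003
grasp_force: 3.3
```

```bash
python3 -m handwheel '[[1,0,0,0.001,0,0,0],[1,0,0,0.0007,0,0,0],[1,0,0,-0.025,0,0,0],[1,0,0,-0.04,0,0,0],[1,0.0201,-0.029,-0.01,0,0,0],[1,0.0201,-0.029,-0.01,0,0,0],[0.5,0.0201,-0.029,-0.01,0,0,0],[0,0.0201,-0.029,0,0,0,0]]'
python3 -m handwheel '[[0,0.0201,-0.029,0,0,0,0],[0,0.0201,-0.029,0,0,0,0],[0,0.0201,-0.029,0,0,0,0],[0,0,0,0,0,0,-0.105],[0,0,0,0,0,0,-0.105],[0,0,0,0,0,0,-0.105],[0,0,0,0,0,0,-0.104],[0,0,0,0,0,0,0]]'
python3 -c "
from h import *
togo((.514,-.331,.2),np.radians(24))
print(optics.get_calibration('wrist'))
cv2.imwrite('pics/w1.png',optics.get_image('wrist'))"
```

```text
time_s: 8.48
tcp_pos: [0.5721, -0.2498, 0.223]
tcp_rot: [0.001, 3.14, -0.005]
ft_force: [0.6, 0.3, 0.0]
gripper_width: 0.274
grasp_force: 0.0
time_s: 9.15
tcp_pos: [0.5112, -0.3353, 0.2206]
tcp_rot: [0.655, -3.071, -0.0]
ft_force: [0.3, 0.3, 0.7]
gripper_width: 1.002
grasp_force: 0.0
t 9.15 tcp [ 0.5112 -0.3353  0.2206] F [0.3 0.3 0.7] w 1.002
shift now-axes [-0.0044  0.0028  0.0206] shift goal-axes [-0.0044  0.0028  0.0206] turn [ 0.0005 -0.002   0.0012]
{'vertical_fov': 65.70646984690485, 'cx': 284.4117223491536, 'cy': 204.03934242170925, 'rvec': array([-1.60691674, -2.47558168, -0.38308069]), 'tvec': array([ 0.51307584, -0.35116617,  0.27052039])}
```

View pics/w1.png

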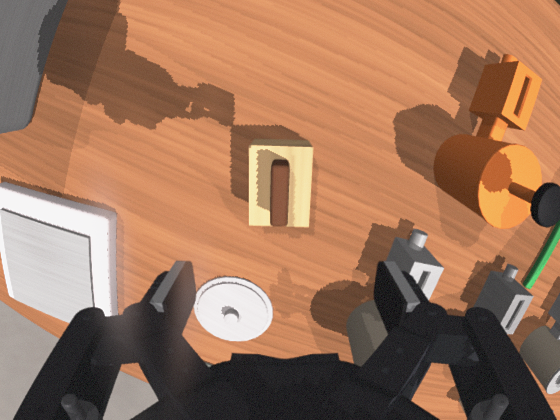

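Run:
```python
from h import *
f=lambda u,v,z: onz("wrist",u,v,z)[:2]
cs=np.array([f(*p,.06) for p in [(250,146),(312,147),(310,227),(249,225)]])
print(cs.mean(0)); 
for a,b in [(0,3),(1,2),(0,1),(3,2)]: d=cs[a]-cs[b]; print(np.linalg.norm(d),np.degrees(np.arctan2(d[1],d[0])))
gs=np.array([f(*p,.094) for p in [(273,161),(289,161),(288,226),(271,226)]]); print(gs,gs.mean(0))
for a,b in [(0,3),(1,2),(0,1),(3,2)]: d=gs[a]-gs[b]; print(np.linalg.norm(d),np.degrees(np.arctan2(d[1],d[0])))
```

```text
[ 0.51451408 -0.33667892]
0.07931007098475717 -158.56436865044785
0.0803531037051001 -156.33800640232658
0.05821008440826205 -67.22867726630454
0.06131693454522378 -68.21442153175587
[[ 0.48757023 -0.35461539]
 [ 0.48217013 -0.34232695]
 [ 0.53583052 -0.31939143]
 [ 0.54193513 -0.3332294 ]] [ 0.5118765  -0.33739079]
0.05842004910215338 -158.52637768154955
0.058356449839134704 -156.857175890866
0.01342262731315315 -66.27711900951796
0.015124662868355999 -66.19536984120339
```

```bash
python3 -m handwheel '[[0,-0.002,-0.0015,0.035,0,0,0.02],[0,0,0,0.035,0,0,0],[0,0,0,0.03,0,0,0],[0,0,0,0.02,0,0,0],[0,0,0,0,0,0,0],[0,0,0,0,0,0,0]]'
python3 -c "
from h import *
togo((.5135,-.3365,.065),np.radians(22.8))
cv2.imwrite('pics/w2.png',optics.get_image('wrist'))"
```

```text
time_s: 9.7
tcp_pos: [0.5141, -0.3345, 0.1007]
tcp_rot: [0.62, -3.077, -0.001]
ft_force: [0.1, 0.5, 1.6]
gripper_width: 1.002
grasp_force: 0.0
t 9.7 tcp [ 0.5141 -0.3345  0.1007] F [0.1 0.5 1.6] w 1.002
shift now-axes [ 0.0013 -0.0016  0.0357] shift goal-axes [ 0.0014 -0.0016  0.0357] turn [ 0.0013 -0.0021 -0.0005]
```

View pics/w2.png

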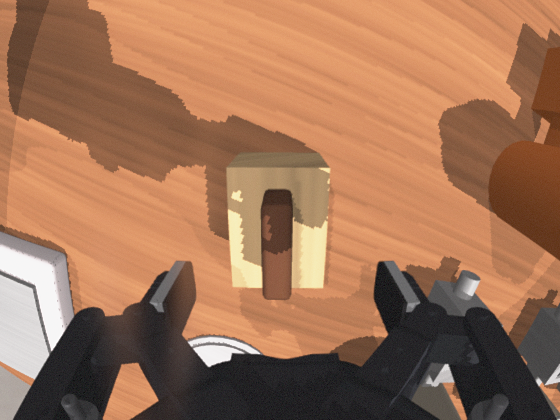

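Run:
```python
from h import *
f=lambda u,v,z: onz("wrist",u,v,z)[:2]
cs=np.array([f(*p,.06) for p in [(228,167),(328,168),(324,287),(232,287)]]);print(cs.mean(0))
gs=np.array([f(*p,.094) for p in [(263,194),(292,194),(292,299),(263,299)]]); print(gs.mean(0))
for a,b in [(0,3),(1,2),(0,1),(3,2)]: d=gs[a]-gs[b]; print(np.linalg.norm(d),np.degrees(np.arctan2(d[1],d[0])))
g=(gs.mean(0)+cs.mean(0))/2; togo((g[0],g[1],.065),np.radians(22.8))
```

```text
[ 0.51602669 -0.33778009]
[ 0.51238064 -0.33877277]
0.06040011587148081 -158.71851293195277
0.06029391073758623 -156.7324571505702
0.013990231965919244 -67.27308536032122
0.016082971810890773 -66.95363277760536
t 9.75 tcp [ 0.5154 -0.3348  0.1022] F [ 0.3 -0.7  0.5] w 0.998
shift now-axes [ 0.0024 -0.0027  0.0372] shift goal-axes [ 0.0024 -0.0027  0.0372] turn [-0.0008  0.0003 -0.0002]
```

```bash
python3 -m handwheel '[[0,0.0015,-0.003,0.02,0,0,0],[0,0,0,0.01,0,0,0],[0,0,0,0.006,0,0,0],[0,0,0,0,0,0,0],[0,0,0,0,0,0,0]]'
python3 -c "
from h import *
togo((.5135,-.3375,.065),np.radians(22.8))"
```

```text
time_s: 10.17
tcp_pos: [0.515, -0.3378, 0.0662]
tcp_rot: [-0.623, 3.079, -0.0]
ft_force: [-0.4, 1.0, -0.2]
gripper_width: 1.0
grasp_force: 0.0
t 10.1667 tcp [ 0.515  -0.3378  0.0662] F [-0.4  1.  -0.2] w 1.0
shift now-axes [0.0013 0.0009 0.0012] shift goal-axes [0.0013 0.0009 0.0012] turn [-0.0004  0.0005  0.0012]
```

```bash
python3 -m handwheel '[[0.4,0.001,0,0.001,0,0,0],[0.6,0,0,0,0,0,0],[0.75,0,0,0,0,0,0],[1,0,0,0,0,0,0],[1,0,0,0,0,0,0],[1,0,0,0,0,0,0],[1,0,0,0,0,0,0],[1,0,0,0,0,0,0]]'
```

```text
time_s: 10.83
tcp_pos: [0.514, -0.3383, 0.0649]
tcp_rot: [-0.623, 3.079, -0.0]
ft_force: [0.5, -1.2, 3.2]
gripper_width: 0.18
grasp_force: 58.9
```

```bash
python3 -m handwheel '[[1,0,0,-0.01,0,0,0],[1,0,0,-0.015,0,0,0],[1,0,0,-0.025,0,0,0],[1,0,0,-0.03,0,0,0],[1,0,0,-0.03,0,0,0],[1,0,0,-0.03,0,0,0],[1,0,0,-0.03,0,0,0],[1,0,0,-0.03,0,0,0]]'
python3 -c "
from h import *
togo((.5414,.0334,.20),np.radians(11.8))"
```

```text
time_s: 11.5
tcp_pos: [0.5132, -0.3379, 0.2664]
tcp_rot: [0.623, -3.079, -0.001]
ft_force: [0.4, -0.5, -0.8]
gripper_width: 0.177
grasp_force: 58.9
t 11.5 tcp [ 0.5132 -0.3379  0.2664] F [ 0.4 -0.5 -0.8] w 0.177
shift now-axes [-0.1705  0.331   0.0666] shift goal-axes [-0.1036  0.3577  0.0664] turn [ 0.0006 -0.0003  0.1936]
```

```bash
python3 -m handwheel '[[1,-0.017,0.033,0,0,0,0],[1,-0.017,0.033,0,0,0,0],[1,-0.017,0.033,0,0,0,0],[1,-0.017,0.033,0,0,0,0],[1,-0.017,0.033,0,0,0,0],[1,-0.017,0.033,0,0,0,0],[1,-0.017,0.033,0,0,0,0],[1,-0.017,0.033,0,0,0,0]]'
python3 -m handwheel '[[1,-0.017,0.033,0,0,0,0],[1,-0.017,0.033,0,0,0,0],[1,0,0,0,0,0,0.097],[1,0,0,0.02,0,0,0.097],[1,0,0,0.02,0,0,0],[1,0,0,0.01,0,0,0],[1,0,0,0,0,0,0],[1,0,0,0,0,0,0]]'
python3 -c "
from h import *
togo((.5414,.0334,.20),np.radians(11.8))
cv2.imwrite('pics/w3.png',optics.get_image('wrist'))"
```

```text
time_s: 12.17
tcp_pos: [0.5359, -0.0404, 0.265]
tcp_rot: [0.623, -3.079, 0.0]
ft_force: [-0.8, 0.9, -0.5]
gripper_width: 0.176
grasp_force: 59.0
time_s: 12.83
tcp_pos: [0.5419, 0.0318, 0.2147]
tcp_rot: [0.322, -3.124, -0.0]
ft_force: [0.2, -0.5, -0.4]
gripper_width: 0.173
grasp_force: 59.0
t 12.8333 tcp [0.5419 0.0318 0.2147] F [ 0.2 -0.5 -0.4] w 0.173
shift now-axes [0.0001 0.0016 0.0147] shift goal-axes [0.0002 0.0016 0.0147] turn [ 0.0003 -0.0009 -0.0004]
```

View pics/w3.png

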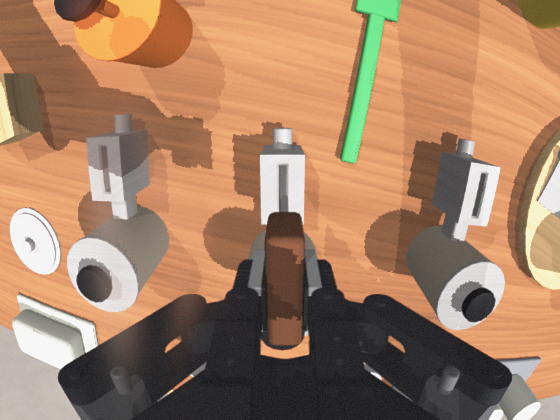

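Run:
```python
from h import *
g=cv2.imread("pics/w3.png").astype(int)
for v in (160,172,180,188,196,204): print(v,g[v,254:312].mean(1).round().astype(int).tolist())
print("col283",g[140:216,283].mean(1).round().astype(int).tolist())
print("grip rows R")
for v in (225,270,320): print(v,g[v,258:312,:].mean(1).round().astype(int).tolist())
print("gripcol285",g[205:222,285].mean(1).astype(int).tolist(),g[335:356,285].mean(1).astype(int).tolist())
```

```text
160 [114, 113, 112, 111, 112, 133, 235, 236, 233, 233, 233, 234, 234, 235, 236, 236, 236, 237, 235, 235, 235, 235, 235, 235, 235, 233, 234, 234, 233, 234, 234, 233, 231, 232, 232, 234, 236, 237, 235, 234, 234, 234, 234, 235, 234, 234, 233, 234, 236, 236, 229, 171, 159, 162, 162, 165, 169, 180]
172 [111, 109, 106, 106, 95, 121, 213, 236, 234, 233, 233, 233, 233, 233, 230, 230, 230, 232, 234, 235, 236, 233, 227, 220, 197, 109, 115, 109, 117, 113, 117, 116, 136, 172, 215, 234, 234, 233, 232, 231, 233, 233, 234, 234, 233, 233, 233, 234, 233, 231, 214, 162, 158, 157, 157, 159, 159, 156]
180 [102, 104, 108, 108, 105, 118, 187, 236, 237, 235, 232, 231, 231, 232, 233, 232, 232, 232, 233, 233, 234, 231, 225, 220, 190, 111, 109, 112, 117, 118, 116, 124, 154, 170, 213, 234, 233, 232, 229, 232, 232, 233, 233, 232, 233, 234, 234, 235, 234, 233, 195, 150, 146, 147, 145, 146, 148, 150]
188 [106, 104, 106, 97, 101, 109, 163, 234, 233, 232, 231, 232, 233, 231, 231, 232, 230, 231, 233, 231, 231, 232, 224, 215, 194, 110, 115, 118, 116, 114, 116, 123, 157, 174, 214, 235, 235, 233, 232, 233, 232, 233, 23
[... 1231 characters left out ...]
, 56, 57, 56, 60, 92, 155, 153, 151, 151, 153, 154, 153, 152, 154]
270 [114, 117, 116, 118, 101, 60, 33, 48, 60, 65, 64, 65, 62, 70, 73, 71, 72, 74, 70, 71, 72, 73, 74, 72, 73, 71, 72, 73, 73, 71, 70, 74, 71, 72, 77, 71, 69, 64, 73, 70, 68, 66, 63, 60, 59, 49, 38, 28, 67, 101, 115, 114, 118, 116]
320 [35, 36, 30, 36, 36, 44, 38, 35, 37, 48, 66, 71, 74, 84, 88, 92, 86, 80, 90, 98, 95, 95, 99, 98, 99, 97, 99, 99, 102, 100, 102, 99, 96, 99, 99, 97, 98, 99, 87, 78, 76, 79, 89, 85, 54, 44, 48, 51, 48, 46, 39, 39, 41, 42]
gripcol285 [104, 108, 101, 105, 105, 104, 91, 59, 47, 51, 46, 51, 56, 55, 53, 50, 59] [98, 101, 99, 99, 100, 96, 96, 97, 96, 87, 62, 50, 46, 49, 76, 165, 180, 176, 175, 177, 176]
```

```bash
cat >> h.py <<'E'
def proj(P,c):
    f,cx,cy,M,t=c; q=M@np.asarray(P,float)+t; r=np.hypot(q[0],q[1]); th=np.arctan2(r,q[2]); return np.array([cx+f*th*q[0]/r,cy+f*th*q[1]/r])
E
python3 - <<'E'
from h import *
c=cal("wrist"); o=manip.get_obs(); tcp=o["tcp_pos"]; M=R.from_rotvec(o["tcp_rot"]).as_matrix()
print("cam",(M.T@(-c[3].T@c[4]-tcp)).round(4),"axis tool",(M.T@c[3].T@[0,0,1]).round(3), M.round(3).tolist())
for z in (.005,-.029):
  for x in (28,-28):
    for y in (8,-8):
      print("grip corner tool z",z,x,y,proj(tcp+M@[x/1e3,y/1e3,z],c).round(1))
from scipy.optimize import least_squares
# block: outer edge v=154.3 at u=283; left/right edges at rows 160,204 ; slot outer end v=165 u=283
def pt(s,lx,ly): 
    cy,sy=np.cos(s[2]),np.sin(s[2]); return proj([s[0]+cy*lx-sy*ly,s[1]+sy*lx+cy*ly,.07],c)
def res(s):
    r=[]
    for side,obs in ((1,{160:259.3,180:260,204:260.3}),(-1,{160:304.6,180:304,204:303.8})):
        for v,u in obs.items():
            l=[pt(s,x,side*.02*sgn[0]) for x in (-.033,.033)]
            k=(v-l[0][1])/(l[1][1]-l[0][1]); r.append(l[0][0]+k*(l[1][0]-l[0][0])-u)
    r.append(pt(s,-.033,0)[1]-154.2); r.append(pt(s,-.0235,0)[1]-164.8)
    return r
best=None
for sg in (1,-1):
    sgn=[sg]; q=least_squares(res,[.5414,.0334,.2]); 
    if best is None or q.cost<best.cost: best=q
print("block",best.x[:2].round(4),np.degrees(best.x[2]).round(2),best.fun.round(2))
togo((*best.x[:2],.2),best.x[2])
s=best.x; print("slot ctr line pix", [pt(s,x,0).round(1) for x in(-.02,0)])
E
```

```text
cam [ 0.0776  0.0011 -0.1426] axis tool [-0.303  0.     0.953] [[-0.979, -0.204, 0.001], [-0.204, 0.979, 0.0], [-0.001, 0.0, -1.0]]
grip corner tool z 0.005 28 8 [298.6 209.2]
grip corner tool z 0.005 28 -8 [265.2 209.2]
grip corner tool z 0.005 -28 8 [296.9 305.7]
grip corner tool z 0.005 -28 -8 [267.8 305.7]
grip corner tool z -0.029 28 8 [302.4 237.6]
grip corner tool z -0.029 28 -8 [260.4 237.6]
grip corner tool z -0.029 -28 8 [299.3 347.3]
grip corner tool z -0.029 -28 -8 [264.7 347.2]
block [0.5433 0.0312] 11.73 [ 0.38  0.11  0.32 -0.38 -0.11 -0.32  0.09 -0.09]
t 12.8833 tcp [0.5425 0.032  0.2153] F [ 0.  -0.5 -1.1] w 0.18
shift now-axes [-0.0006 -0.0009  0.0153] shift goal-axes [-0.0006 -0.0009  0.0153] turn [0.0003 0.0008 0.0005]
slot ctr line pix [array([282. , 168.5]), array([282. , 189.9])]
```

```bash
python3 -m handwheel '[[1,-0.0005,-0.0015,0.02,0,0,0],[1,0,0,0.025,0,0,0],[1,0,0,0.02,0,0,0],[1,0,0,0.015,0,0,0],[1,0,0,0.006,0,0,0],[1,0,0,0,0,0,0],[1,0,0,0,0,0,0]]'
python3 - <<'E'
from h import *
togo((.5433,.0312,.12),np.radians(11.7))
w=optics.get_image('wrist');s=optics.get_image('scene')
cv2.imwrite('pics/w4.png',w);cv2.imwrite('pics/s4.png',s)
a=cv2.resize(w[90:350,215:355],(420,780)[:2],interpolation=cv2.INTER_CUBIC)[:600]
b=cv2.resize(s[170:300,230:325],None,fx=4,fy=4.6,interpolation=cv2.INTER_CUBIC)
b=b[:600]; b=np.vstack([b,np.zeros((600-b.shape[0],b.shape[1],3),np.uint8)])
cv2.imwrite('pics/c4.png',np.hstack([a,b])); print(np.hstack([a,b]).shape)
E
```

```text
time_s: 13.47
tcp_pos: [0.5438, 0.0307, 0.1296]
tcp_rot: [-0.321, 3.123, 0.001]
ft_force: [-1.2, -0.0, -0.9]
gripper_width: 0.179
grasp_force: 59.0
t 13.4667 tcp [0.5438 0.0307 0.1296] F [-1.2 -0.  -0.9] w 0.179
shift now-axes [0.0004 0.0006 0.0096] shift goal-axes [0.0004 0.0006 0.0096] turn [0.0001 0.0018 0.0009]
(600, 800, 3)
```

View pics/c4.png

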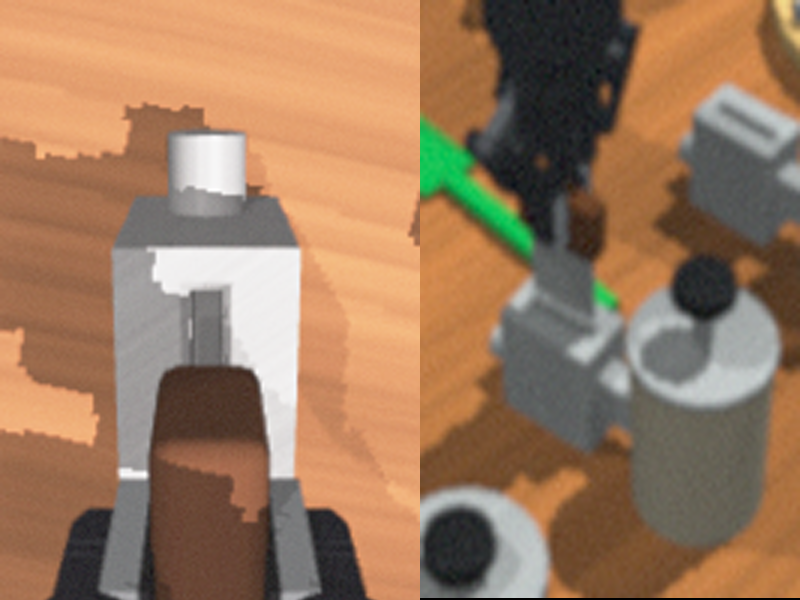

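Run:
```python
from h import *
from scipy.optimize import brentq
c=cal("wrist"); o=manip.get_obs(); tcp=o["tcp_pos"]; M=R.from_rotvec(o["tcp_rot"]).as_matrix(); print(tcp)
X=lambda v,z:brentq(lambda x:proj(np.r_[(tcp+M@[x,0,0])[:2],z],c)[1]-v,-.12,.12)
for n,v,off in (("outer",172.3,.033),("slot end",186.7,.0235),("inner",248.8,-.033)): print(n,round(X(v,.07)-off,4))
print("grip far low", X(212.7,tcp[2]-.005)-.028)
g=cv2.imread("pics/w4.png").astype(int).mean(2); print(g[325:360,285].astype(int).tolist())
```

```text
[0.54405103 0.03077962 0.12996496]
outer 0.0011
slot end 0.0012
inner 0.0136
grip far low -0.0017441664218766396
[103, 105, 106, 104, 105, 102, 110, 103, 101, 104, 102, 102, 106, 102, 101, 102, 103, 105, 95, 106, 192, 219, 222, 226, 226, 220, 233, 239, 239, 238, 236, 236, 234, 187, 74]
```

```bash
python3 -m handwheel '[[1,0.0015,-0.0005,0,0,0,0],[1,0,0,0.005,0,0,0],[1,0,0,0.003,0,0,0],[1,0,0,0.002,0,0,0],[1,0,0,0.002,0,0,0],[1,0,0,0.002,0,0,0],[1,0,0,0,0,0,0]]'
```

```text
time_s: 14.15
tcp_pos: [0.5413, 0.0297, 0.1141]
tcp_rot: [0.322, -3.124, -0.0]
ft_force: [-0.3, -1.1, -1.4]
gripper_width: 0.179
grasp_force: 59.0
```

```bash
python3 -m handwheel '[[1,0,0,0.002,0,0,0],[1,0,0,0.003,0,0,0],[1,0,0,0.003,0,0,0]]'
```

```text
time_s: 14.4
tcp_pos: [0.5417, 0.0298, 0.1064]
tcp_rot: [-0.322, 3.125, 0.0]
ft_force: [-0.5, -0.7, -1.1]
gripper_width: 0.181
grasp_force: 59.0
```

It is 14 mm in with no contact force, so I'll carry on down (about 30 mm more, with the grip resting at TCP z ≈ 0.075).

```bash
python3 -m handwheel '[[1,0,0,0.005,0,0,0],[1,0,0,0.005,0,0,0],[1,0,0,0.005,0,0,0],[1,0,0,0.004,0,0,0],[1,0,0,0.003,0,0,0],[1,0,0,0.003,0,0,0]]'
```

```text
time_s: 14.9
tcp_pos: [0.5415, 0.0298, 0.0811]
tcp_rot: [0.322, -3.125, -0.0]
ft_force: [0.5, -0.3, -1.6]
gripper_width: 0.179
grasp_force: 59.0
```

```bash
python3 -m handwheel '[[1,0,0,0.002,0,0,0],[1,0,0,0.0015,0,0,0],[1,0,0,0,0,0,0]]'
```

```text
time_s: 15.15
tcp_pos: [0.5415, 0.0298, 0.0778]
tcp_rot: [0.322, -3.125, -0.0]
ft_force: [-0.3, -0.2, -0.7]
gripper_width: 0.177
grasp_force: 59.0
```

```bash
python3 -m handwheel '[[1,0,0,0.001,0,0,0],[1,0,0,0.001,0,0,0]]'
python3 -m handwheel '[[1,0,0,0.001,0,0,0],[1,0,0,0,0,0,0]]'
```

```text
time_s: 15.32
tcp_pos: [0.5418, 0.0298, 0.0762]
tcp_rot: [-0.322, 3.125, 0.0]
ft_force: [-0.2, 1.0, -0.7]
gripper_width: 0.173
grasp_force: 59.0
time_s: 15.48
tcp_pos: [0.5415, 0.0297, 0.075]
tcp_rot: [0.322, -3.125, -0.0]
ft_force: [-0.4, 0.2, -0.4]
gripper_width: 0.177
grasp_force: 59.0
```

```bash
python3 -m handwheel '[[1,0,0,0.0007,0,0,0],[1,0,0,0,0,0,0]]'
python3 -m handwheel '[[1,0,0,0.0007,0,0,0],[1,0,0,0,0,0,0]]'
```

```text
time_s: 15.65
tcp_pos: [0.5416, 0.0298, 0.0748]
tcp_rot: [-0.322, 3.125, -0.0]
ft_force: [-1.5, -0.4, 4.0]
gripper_width: 0.174
grasp_force: 59.7
time_s: 15.82
tcp_pos: [0.5416, 0.0297, 0.0748]
tcp_rot: [-0.322, 3.124, -0.001]
ft_force: [-2.2, -0.3, 10.1]
gripper_width: 0.178
grasp_force: 60.7
```

```bash
python3 -m handwheel '[[1,0,0,-0.0012,0,0,0],[0.6,0,0,0,0,0,0],[0.3,0,0,0,0,0,0],[0.2,0,0,0,0,0,0],[0.2,0,0,0,0,0,0],[0.2,0,0,-0.01,0,0,0],[0.2,0,0,-0.02,0,0,0],[0.2,0,0,-0.03,0,0,0]]'
python3 -m handwheel '[[0.2,0,0,-0.035,0,0,0],[0.2,0,0,-0.035,0,0,0],[0.2,0,0,-0.035,0,0,0],[0.2,0.02,0,-0.035,0,0,0],[0.2,0.035,0,0,0,0,0],[0.2,0.035,0,0,0,0,0],[0.2,0,0,0,0,0,0],[0.2,0,0,0,0,0,0]]'
python3 - <<'E'
from h import *
w=optics.get_image('wrist');s=optics.get_image('scene')
b=cv2.resize(s[150:350,180:370],(380,400),interpolation=cv2.INTER_CUBIC)
a=cv2.resize(w,(420,315)); a=np.vstack([a,np.zeros((85,420,3),np.uint8)])
cv2.imwrite('pics/fin.png',np.hstack([a,b]))
E
```

```text
time_s: 16.48
tcp_pos: [0.5399, 0.0295, 0.1343]
tcp_rot: [0.322, -3.12, 0.0]
ft_force: [-0.1, -0.8, 0.0]
gripper_width: 0.802
grasp_force: 0.0
time_s: 17.15
tcp_pos: [0.4511, 0.0105, 0.2755]
tcp_rot: [0.322, -3.124, 0.003]
ft_force: [0.2, 0.1, 0.5]
gripper_width: 0.797
grasp_force: 0.0
```

View pics/fin.png

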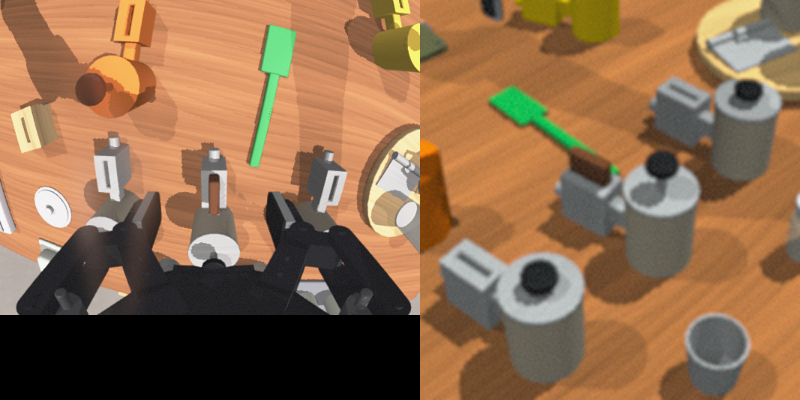

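Run:
```python
from h import *
f,cx,cy,M,t=cal("scene")
def p(P): q=M@np.array(P)+t; return cx+f*q[0]/q[2],cy+f*q[1]/q[2]
s=optics.get_image("scene")
for n,P,u0,v0 in (("A",(.6025,.247),344,195),("B",(.638,.053),301,232),("C",(.652,-.1295),240,288)):
    w=s[v0-14:v0+14,u0-14:u0+14].max(2); k,l,st,ce=cv2.connectedComponentsWithStats((w<70).astype(np.uint8)); i=1+st[1:,4].argmax()
    print(n,(ce[i]+[u0-14,v0-14]).round(1),st[i].tolist(),[np.round(p((*P,.164-d)),1).tolist() for d in (0,.014,.02,.042)])
```

```text
A [343.7 195.3] [8, 10, 13, 10, 112] [[345.8, 181.0], [345.2, 185.5], [344.9, 187.4], [344.1, 194.3]]
B [300.6 232.2] [6, 8, 16, 14, 166] [[300.7, 224.2], [300.5, 228.9], [300.5, 231.0], [300.2, 238.2]]
C [238.9 289.1] [5, 7, 17, 17, 239] [[237.6, 272.7], [238.1, 277.5], [238.4, 279.6], [239.2, 286.9]]
```

The depths fit: A and C are home, B stands at about 20 mm, and the blade is seated in B's slot. Handing in.

```bash
python3 -c "
from station import job_done
print(job_done())"
```

```text
the job is handed in; nothing more can be done
None
```

I handed the job in, but it returned no verdict. By the camera and force readings, plungers A and C are fully home, B is the sticking one, stopped at about 10 N and now about 20 mm down, and the blade is seated and released in B's slot.

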